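Top up the spring loader of an analyser with a reagent cartridge

ROBOT

A 6-joint arm with a two-finger parallel gripper is mounted at the origin on the work surface. World frame = base frame: x ahead of the robot, y to its left, z up, the work surface at z = 0. Lengths are in m, angles in rad, forces in N, time in s.
With the tool pointing down it reaches from about 0.375 to 0.9 m from the base axis. Payload 3.1 kg.
Tool frame: the origin (TCP) lies at the very end of the fingers, on their centre line; the grasp point (between the pads) lies 19 mm behind it (manip.grasp_offset is the distance from the TCP to the grasp point, in m); x points along the fingers, z is the direction in which the jaws open and shut, and the axes are right-handed (so a half turn about x gives the same grasp; the last joint's range is limited). The gripper opens to 85 mm and grips with 20 to 120 N. Pads are 22 mm wide; open, the fingers measure 114 mm over their backs; the gripper's body (76 mm by 85 mm) begins 54 mm behind the grasp point. The pads swing forward as they close: fully open they stand 13 mm farther back than shut.
Start: joints at [1.008, 0.527, 1.433, -0, 1.181, -0.178], TCP at [0.235, 0.579, 0.231] pointing down, gripper open.
Joint ranges: [-3.08, 3.08], [-0.75, 2.2], [0.22, 2.44], [-1.43, 4.57], [0, 2.65], [-2.85, 2.85]. Speed limits (rad/s): [2.79, 2.79, 3.14, 3.14, 3.14, 3.14].

INTERFACE

Orientations are given as a unit quaternion [x, y, z, w].
In Python, from station import manip gives the robot as it stands.
- The arm moves only by the tool send_rows, never from a script. Its argument "steps" is a list that holds one entry, the list of rows, each a list of 5 numbers: the closure, from 0 (fully open) to 1 (shut), then the shift along the world's x, y, z in m, then the turn about the world's z in rad. A call has 1 to 8 rows; each row is the pose to reach, as a shift and turn from the pose commanded when the call began; what a row does not reach only later rows make up. A row lasts 1/8 s, in which the tool goes at most 62.5 mm and 10.7 degrees, less where a joint would pass 70% of its speed; a pose out of reach is approached as far as the arm can. A call with a gripper value outside its range is refused whole. The fingers move at their own pace and stop on an object; "grip_force" is the grip in N (left out, the last holds). Time passes only in rows, so rows that repeat a pose let the fingers close. It gives the time, the measured TCP pose, the force and the opening at its end, in the units of the state.
- manip.sense(): the state, without advancing time (a new reading comes with each control period).
- manip.snapshot(name): name is "scene" or "top" or "wrist"; returns the picture (400x640x3 uint8, red, green, blue); there is no depth.
- manip.camera_params(name): a dict with "fx", "fy", "cx", "cy" (pixels), "D" ([k1, k2, p1, p2, k3] as OpenCV has them; the pictures are not rectified), "T" (4x4, takes a point from camera to world coordinates); the wrist camera has in their place "tool_from_camera" (4x4, takes a point from camera to tool coordinates, whose origin is the TCP and whose axes are the tool frame's). Camera axes: x right, y down, z forward; pixel columns grow to the right and rows downward; lengths in m; the calibration is good to about 2 mm. A picture is of the moment at which its call begins: read the wrist's pose just before it. camera_params takes no time and is no camera call.
- manip.sign_off(): hands the job in, once; it reports no verdict.
The state is a dict: "t": time; "q": joint angles; "qd": joint speeds; "tau": joint torques, N m; "tcp_pos": TCP position; "tool_rot": TCP orientation; "force": force on the tool from outside, world axes, zero at the start; "ft_torque": the same for the moment, N m; "finger_gap": opening from 0.0 (shut) to 1.0 (fully open).
Only numpy, scipy, OpenCV 4.12 (cv2) and the standard library are available. Lean on these libraries where they do the work, as an engineer would, in place of code of your own. Each camera call takes 0.05 s, during which the arm holds its last target.

TASK

Only one of the loader's three spring lanes still has room, which you can find by pressing on the stacks, without forcing a full one. Load the loose violet cartridge into that lane, green end first: lay it on the stack, press it down against the spring and slide it under the lip right up to the back stop, then let go so that the spring holds it there. Leave the other things on the bench where they are.

Things in the scene. Friction and masses are not known exactly. Their poses are not given: they have to be found in the camera images.
- cart_mid (a point): the loose cartridge to load: violet plastic, 80 mm long (x), 40 wide (y), 12 thick, about 40 g, flat on the bench. The point is its centre, half-way up; x points to its green end, z up. Its underside is flat.
- cartridge: the same cartridge; origin at the centre of its underside, axes as cart_mid. Its top has a saddle for a finger, 4 mm deep and open to both sides, from x = -34 to +10 mm (its floor is 8 mm above the underside). The green block fills x = +10 to +40 mm, a 6 mm rim the other end. A finger pressing in the saddle can push on the step of the green block.
- cart_end (a point): centre of the end face of the cartridge's green end (40 mm along x from its centre, half-way up)
- loader: the loader, fixed: blue base 125 x 250 x 12 mm with three towers 80 mm apart, 55 mm wide, 91 mm high. Origin under its centre, x along the lanes to the lips. Each lane is a spring magazine: a level follower carries a stack of cartridges like the loose one, green ends to the lip; the spring holds every stack equally high, so which one lane has room differs each time and cannot be seen.
- lane_a (a point): centre of the left lane (seen from the robot), level with the top of its topmost cartridge at rest, 85 mm above the bench. x runs along the lane towards the lip and back stop, y left, z up. Pressed from above, a full lane's stack gives about 2 mm and is then solid; that of the one lane with room sinks 26 mm straight down, against about 5 N at first, 10 N at the bottom.
- lane_b (a point): centre of the middle lane (seen from the robot), level with the top of its topmost cartridge at rest, 85 mm above the bench. x runs along the lane towards the lip and back stop, y left, z up. Side walls are 45 mm apart, their flared tops 9 mm below this point; front wall at x = -44 mm, top 20 mm below it. The top is open up to the lip. All lanes are alike.
- lane_c (a point): centre of the right lane (seen from the robot), level with the top of its topmost cartridge at rest, 85 mm above the bench. x runs along the lane towards the lip and back stop, y left, z up. A new cartridge is laid on the stack with its centre 20 to 25 mm short of the lane's, pressed down more than 11 mm (14 to 16 leaves play) and slid home; its centre is then about 5 mm below this point.
- lip_b (a point): middle of the front lower edge of the middle lane's lip, 24 mm along x from lane_b and 1 mm above it. A fixed blue lip like this crosses the far end of every lane from here to x = +46 mm, 5 mm thick; the back stop's face under it is at x = +41.5 mm from the lane's centre. The spring holds a loaded cartridge up against the lip.
- tube_rack: blue tube rack, 110 x 200 x 42 mm, loose on the bench, a bystander; origin at the centre of its underside
- spent_tray: open grey tray, 110 x 140 x 30 mm, holding two spent grey cartridges with red ends, a bystander; origin at the centre of its underside
- wash_bottle: bottle, 60 mm across, 140 mm high, a bystander; origin at the centre of its underside
- buffer_jar: jar, 60 mm across, 70 mm high, a bystander; origin at the centre of its underside
- sample_pot: orange pot, 36 mm across, 45 mm high, a bystander; origin at the centre of its underside
Not all that is in view belongs to the job. Leave any yellow look-alike of the cartridge alone.

How it is judged:
At the end, for the whole second after the job is handed in: The cartridge rests level (within 0.06 rad), still and let go under the lip of a lane, green end to the back stop: its centre within 4 mm along and 4.5 mm across of the lane's centre and 2 to 9 mm below the lane point; bystanders within 30 mm of their places (((x of cart_mid in the frame of lane_a between -0.004 and 0.004 m and y of cart_mid in the frame of lane_a between -0.0045 and 0.0045 m and z of cart_mid in the frame of lane_a between -0.009 and -0.002 m and x of cart_end in the frame of lane_a above 0.034 m) or (x of cart_mid in the frame of lane_b between -0.004 and 0.004 m and y of cart_mid in the frame of lane_b between -0.0045 and 0.0045 m and z of cart_mid in the frame of lane_b between -0.009 and -0.002 m and x of cart_end in the frame of lane_b above 0.034 m) or (x of cart_mid in the frame of lane_c between -0.004 and 0.004 m and y of cart_mid in the frame of lane_c between -0.0045 and 0.0045 m and z of cart_mid in the frame of lane_c between -0.009 and -0.002 m and x of cart_end in the frame of lane_c above 0.034 m)) and angle between cart_mid's own z axis and vertical below 0.06 rad and linear speed of cartridge below 0.01 m/s and distance of each of tube_rack, spent_tray, wash_bottle, buffer_jar, sample_pot from where it was at the start of the episode below 0.03 m); the robot touches nothing.
It fails at once if a bystander (tube rack, spent tray, bottle, jar or pot) is moved by more than 30 mm (distance of any of tube_rack, spent_tray, wash_bottle, buffer_jar, sample_pot from where it was at the start of the episode above 0.03 m).
It fails at once if the cartridge is crushed or forced: contact forces on it over 150 N in all (contact force between cartridge and anything else above 150 N).
It also fails if it takes over 64 s, if anything falls off the work surface, if the arm or the gripper's body presses on something with over 40 N, if the wrist force passes 120 N, or if a joint passes its speed limit or range.

## Working session

There is one attempt and no reset: what is moved stays moved. The work goes in short steps, Python scripts to look and compute and a tool call to move; the robot and the scene stay as the last step left them, time stands still between calls to the robot, and variables do not carry over. Pictures are saved under pics/ and viewed, and the job is handed in when it is done.

Besides the shell and the picture viewer there is one more tool, called after ">>>" as name([rows], argument=value, ...), one row to a line, values as JSON. send_rows: Moves the arm, as the interface text tells. Its arguments: {"type":"object","properties":{"steps":{"type":"array","items":{"type":"array","items":{"type":"array","items":{"type":"number"}}}},"grip_force":{"type":"number"}},"required":["steps"]}

```bash
mkdir -p pics; ls; python3 - <<'E'
from station import manip
import cv2, json
print(manip.sense())
for n in ("scene","top","wrist"):
    s=manip.sense() 
    im=manip.snapshot(n); cv2.imwrite(f"pics/{n}0.png",im[:,:,::-1])
    p=manip.camera_params(n); print(n,p, s['tcp_pos'],s['tool_rot'])
print(manip.grasp_offset)
E
```

```text
pics
{'t': 0.0, 'q': array([ 1.00748772e+00,  5.28485353e-01,  1.43388726e+00, -5.41228318e-06,
        1.18138796e+00, -1.78514904e-01]), 'qd': array([-0.00241521,  0.000943  ,  0.00015256, -0.00063519,  0.00120988,
       -0.00035296]), 'tau': array([-1.13003585e-03, -4.42358601e+01, -1.78020608e+01, -2.90773896e-04,
        8.71114869e-03,  1.50406186e-05]), 'tcp_pos': array([0.23420483, 0.57869823, 0.23032661]), 'tool_rot': array([-0.395479  ,  0.58708052,  0.39485842,  0.5856788 ]), 'force': array([1.13870206, 0.40834234, 0.30987438]), 'ft_torque': array([-0.02452972, -0.02870545, -0.02162955]), 'finger_gap': 1.0001038808363558}
scene {'fx': 461.5382572182149, 'fy': 461.5382572182149, 'cx': 318.918053622786, 'cy': 198.52928048890462, 'D': array([-0.02431019,  0.        ,  0.        ,  0.        ,  0.        ]), 'T': array([[ 0.79638658,  0.44166894, -0.41315488,  1.09558371],
       [ 0.60478477, -0.58378847,  0.54168848, -0.70516621],
       [-0.00194808, -0.68126322, -0.73203595,  1.03506156],
       [ 0.        ,  0.        ,  0.        ,  1.        ]])} [0.23420483 0.5786982
[... 519 characters left out ...]
9441 0.23034475] [-0.39550001  0.58706484  0.39487063  0.58567208]
wrist {'fx': 276.6591369110379, 'fy': 276.6591369110379, 'cx': 317.483326927045, 'cy': 205.1804465722896, 'D': array([-0.0137491,  0.       ,  0.       ,  0.       ,  0.       ]), 'tool_from_camera': array([[ 7.43497693e-04, -3.00497036e-01,  9.53782459e-01,
        -1.43277611e-01],
       [ 5.85186215e-04, -9.53782428e-01, -3.00497483e-01,
         7.75885808e-02],
       [ 9.99999552e-01,  7.81559533e-04, -5.33288311e-04,
        -8.43454516e-05],
       [ 0.00000000e+00,  0.00000000e+00,  0.00000000e+00,
         1.00000000e+00]])} [0.23423139 0.57874568 0.23042646] [-0.39544766  0.58702167  0.39487739  0.58574615]
0.0187
```

View pics/scene0.png

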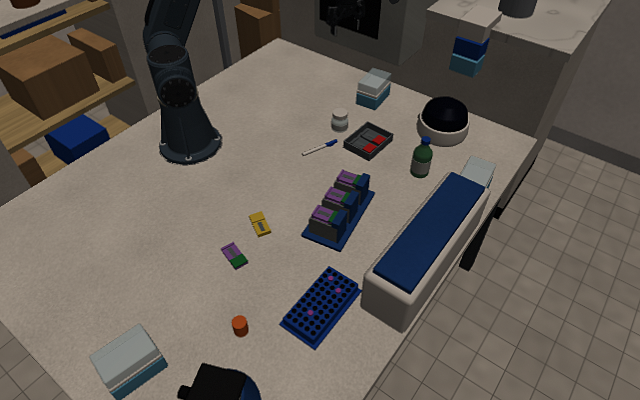

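View pics/top0.png

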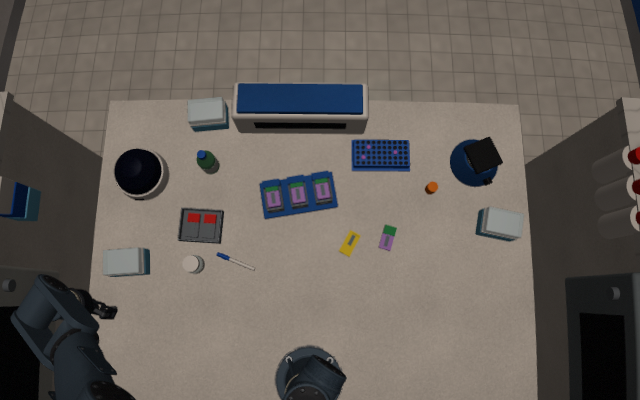

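View pics/wrist0.png

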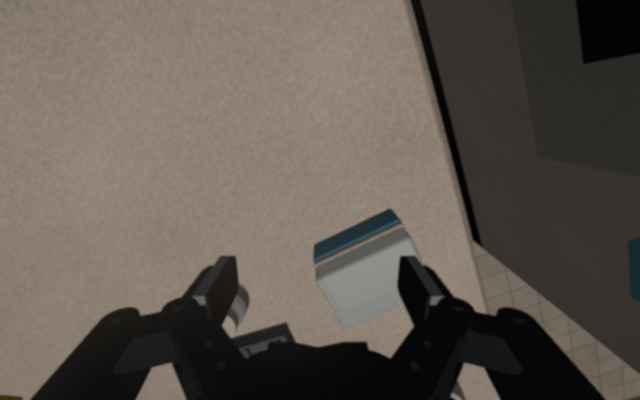

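The violet cartridge (green end) is at about (388,238) in the top picture and (234,256) in the scene picture. The yellow look-alike is at (349,243). The loader is around (298,195), with its green ends pointing away from the robot. I'll enlarge both areas to confirm.

```bash
cat > h.py <<'E'
import numpy as np, cv2
from scipy.spatial.transform import Rotation as R
from station import manip
def camT(n,s=None):
    p=manip.camera_params(n)
    if n!='wrist': return p,p['T']
    T=np.eye(4);T[:3,:3]=R.from_quat(s['tool_rot']).as_matrix();T[:3,3]=s['tcp_pos']
    return p,T@p['tool_from_camera']
def px(n,pts,z,s=None):
    p,T=camT(n,s)
    K=np.array([[p['fx'],0,p['cx']],[0,p['fy'],p['cy']],[0,0,1.]])
    u=cv2.undistortPoints(np.array(pts,float).reshape(-1,1,2),K,p['D']).reshape(-1,2)
    d=np.c_[u,np.ones(len(u))]@T[:3,:3].T
    o=T[:3,3]; z=np.broadcast_to(z,len(d))
    return o+d*((z-o[2])/d[:,2])[:,None]
def proj(n,P,s=None):
    p,T=camT(n,s)
    K=np.array([[p['fx'],0,p['cx']],[0,p['fy'],p['cy']],[0,0,1.]])
    Ti=np.linalg.inv(T)
    return cv2.projectPoints(np.array(P,float).reshape(-1,1,3),cv2.Rodrigues(Ti[:3,:3])[0],Ti[:3,3],K,p['D'])[0].reshape(-1,2)
def crop(im,x0,y0,w,h,k,fn):
    cv2.imwrite(fn,cv2.resize(im[y0:y0+h,x0:x0+w],None,fx=k,fy=k,interpolation=cv2.INTER_CUBIC))
def snapw(fn):
    s=manip.sense(); im=manip.snapshot('wrist'); cv2.imwrite(fn,im[:,:,::-1])
    np.savez(fn[:-4]+'.npz',tcp_pos=s['tcp_pos'],tool_rot=s['tool_rot']); print(s['t'],s['tcp_pos'],s['tool_rot'],s['force'],s['finger_gap'])
    return s
E
python3 - <<'E'
from h import *
im=cv2.imread('pics/top0.png')
crop(im,250,160,160,100,5,'pics/topc.png')
im=cv2.imread('pics/scene0.png')
crop(im,210,160,170,110,4.7,'pics/scenec.png')
E
```

```text
(no output)
```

View pics/topc.png

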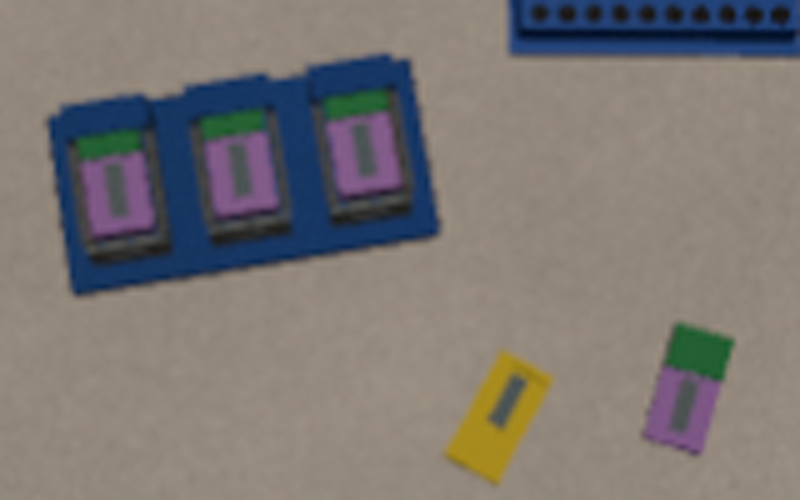

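View pics/scenec.png

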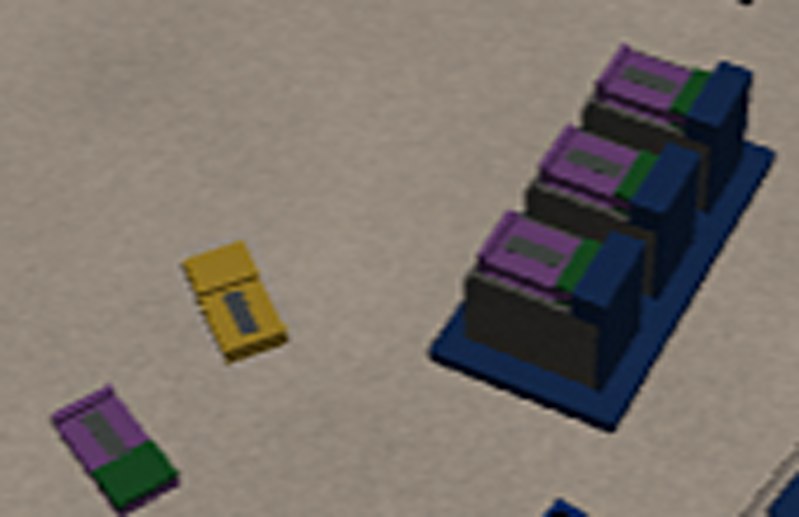

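Confirmed: the violet cartridge with the green block is at top (388,238). The yellow one at (350,243) has no green end, so it stays where it is. Next I'll compute rough poses.

```bash
python3 - <<'E'
from h import *
np.set_printoptions(precision=4,suppress=True)
f=lambda a:np.array(a)/5+[250,160]-0.4
c=px('top',f([(680,323),(733,340),(700,455),(643,438)]),0.012); print(c,c.mean(0))
d=(c[0]+c[1]-c[2]-c[3])[:2]; print('L',np.linalg.norm(d)/2,'yaw',np.arctan2(d[1],d[0]),'W',np.linalg.norm(c[0]-c[1]))
b=px('top',f([(50,118),(408,60),(440,235),(75,293)]),0.012);print(b,b.mean(0))
d=(b[0]+b[1]-b[2]-b[3])[:2];print('L',np.linalg.norm(d)/2,np.arctan2(d[1],d[0]),'W',np.linalg.norm(b[0]-b[1]))
e=(b[0]-b[1]);print(np.arctan2(-e[0],e[1]))
# violet corners of cartridges in scene
y=px('top',f([(500,350),(552,378),(500,485),(445,455)]),0.012);print('yel',y.mean(0))
# obstacles
for n,p,z in (('bottle',(205,160),.1),('jar',(193,264),.05),('pot',(432,187),.04),('tray',(201,226),.02),('rack',(380,155),.04)): print(n,px('top',[p],z))
E
```

```text
[[ 0.4997 -0.2488  0.012 ]
 [ 0.4886 -0.284   0.012 ]
 [ 0.4122 -0.2607  0.012 ]
 [ 0.4231 -0.2232  0.012 ]] [ 0.4559 -0.2542  0.012 ]
L 0.08029563519862054 yaw -0.3097557532916445 W 0.03686431157719489
[[ 0.6345  0.1742  0.012 ]
 [ 0.6776 -0.0673  0.012 ]
 [ 0.5572 -0.0893  0.012 ]
 [ 0.5152  0.153   0.012 ]] [0.5962 0.0426 0.012 ]
L 0.12179927130685504 0.1781834260793225 W 0.2452930645560959
0.17665145630661788
yel [ 0.4362 -0.1287  0.012 ]
bottle [[0.6887 0.3424 0.1   ]]
jar [[0.3575 0.3742 0.05  ]]
pot [[ 0.6218 -0.4023  0.04  ]]
tray [[0.4849 0.3633 0.02  ]]
rack [[ 0.7299 -0.2302  0.04  ]]
```

```bash
python3 - <<'E'
from h import *
s=manip.sense(); M=R.from_quat(s['tool_rot']).as_matrix(); print(M.round(3))
print('tool y yaw',np.arctan2(M[1,1],M[0,1]),'z yaw',np.arctan2(M[1,2],M[0,2]))
E
```

```text
[[-0.001 -0.927  0.375]
 [-0.001  0.375  0.927]
 [-1.     0.    -0.002]]
tool y yaw 2.7567542709946897 z yaw 1.185958415396055
```

>>> send_rows([
  [[0, 0.02, -0.035, 0, 0.04], [0, 0.06, -0.1, 0, 0.12], [0, 0.095, -0.16, 0, 0.2], [0, 0.13, -0.22, 0, 0.28], [0, 0.16, -0.28, 0, 0.36], [0, 0.19, -0.335, 0, 0.44], [0, 0.22, -0.39, 0, 0.52], [0, 0.25, -0.44, 0, 0.562]],
])

```text
t: 1.15
tcp_pos: [0.4709, 0.162, 0.2313]
tool_rot: [-0.543, 0.453, 0.543, 0.453]
force: [0.9, 1.3, 0.2]
finger_gap: 1.002
```

>>> send_rows([
  [[0, 0.03, -0.05, 0, 0], [0, 0.06, -0.095, -0.01, 0], [0, 0.063, -0.105, -0.01, 0], [0, 0.063, -0.105, -0.01, 0], [0, 0.063, -0.105, -0.01, 0]],
])

```text
t: 1.78
tcp_pos: [0.5322, 0.0601, 0.2213]
tool_rot: [-0.542, 0.454, 0.543, 0.453]
force: [0.2, 0.3, 0.3]
finger_gap: 0.999
```

```bash
python3 - <<'E'
from h import *
snapw('pics/w1.png')
E
```

```text
1.775 [0.53224265 0.06011265 0.22129909] [-0.54215548  0.45355194  0.54298437  0.45334981] [0.23948213 0.25055896 0.28199747] 0.9993429408605254
```

View pics/w1.png

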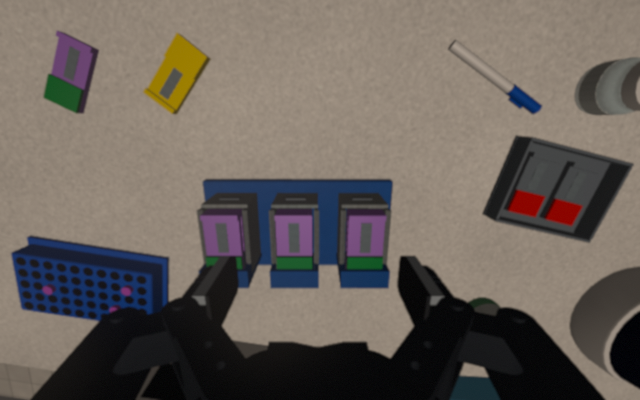

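```bash
python3 - <<'E'
from h import *
im=cv2.imread('pics/w1.png')
crop(im,190,170,210,125,3.8,'pics/w1c.png')
crop(im,30,20,80,100,6,'pics/w1d.png')
E
```

```text
(no output)
```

View pics/w1c.png

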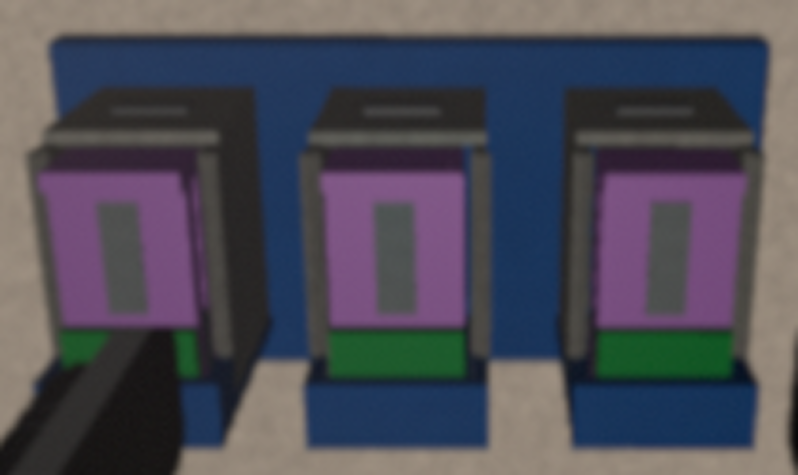

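View pics/w1d.png

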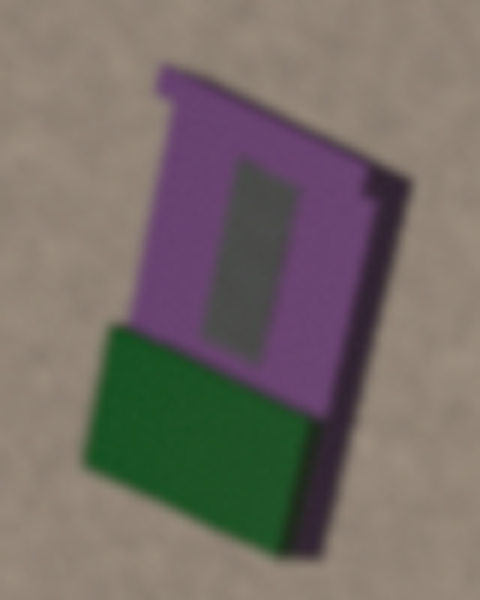

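```bash
python3 - <<'E'
from h import *
from scipy.optimize import least_squares
np.set_printoptions(precision=4,suppress=True)
s=dict(np.load('pics/w1.npz'))
f=lambda a,k,o:(np.array(a,float)+0.5)/k-0.5+o
O=[190,170]
obs=[((320,170),-40,20,85),((463,170),-40,-20+0,85),((328,328),10,20,85),((465,328),10,-20,85),
((605,170),-40,100-40,85),((748,170),-40,100,85),((598,328),10,60,85),((734,328),10,100,85),((40,170),-40,-100,85),((183,170),-40,-60,85),((198,328),10,-60,85)]
# image right=+y
obs[0]=((320,170),-40,-20,85);obs[1]=((463,170),-40,20,85);obs[2]=((328,328),10,-20,85);obs[3]=((465,328),10,20,85)
base=[((52,40),-62.5,-125,12),((767,40),-62.5,125,12)]
P=px('wrist',f([o[0] for o in obs],3.8,O),0.085,s)
L=np.array([o[1:3] for o in obs])/1e3
def tf(p,L): c,n=np.cos(p[2]),np.sin(p[2]); return L@np.array([[c,n],[-n,c]])+p[:2]
r=least_squares(lambda p:(tf(p,L)-P[:,:2]).ravel(),[.6,.04,.177]); p=r.x
print('lane_b',p,'resid mm',(r.fun.reshape(-1,2)*1e3).round(1))
c,n=np.cos(p[2]),np.sin(p[2])
loc=lambda W:(W[:,:2]-p[:2])@np.array([[c,-n],[n,c]])*1e3
print('lip',loc(px('wrist',f([(328,379),(465,379),(665,379)],3.8,O),.086,s)))
print('liptop front/back',loc(px('wrist',f([(308,388),(488,388),(308,446),(488,446)],3.8,O),.091,s)))
print('base',loc(px('wrist',f([b[0] for b in base],3.8,O),.012,s)), px('wrist',f([b[0] for b in base],3.8,O),.012,s))
print('walltops',loc(px('wrist',f([(310,150),(485,150)],3.8,O),.076,s)))
# cart
O2=[30,20]
g=f([(160,66),(410,182),(108,325),(318,418),(85,465),(282,556)],6,O2)
Q=px('wrist',g,.012,s); Lc=np.array([(-40,-20),(-40,20),(10,-20),(10,20),(40,-20),(40,20)])/1e3
r=least_squares(lambda p:(tf(p,Lc)-Q[:,:2]).ravel(),[.456,-.254,-.31]);print('cart',r.x,(r.fun.reshape(-1,2)*1e3).round(1))
r=least_squares(lambda p:(tf(p,Lc[2:])-Q[2:,:2]).ravel(),[.456,-.254,-.31]);print('cart',r.x,(r.fun.reshape(-1,2)*1e3).round(1))
E
```

```text
lane_b [0.5963 0.0454 0.179 ] resid mm [[-0.3  0.5]
 [-0.2  0.2]
 [ 0.2  0.5]
 [ 0.3  0. ]
 [-0.2  0.2]
 [-0.2 -0.2]
 [ 0.1  0.6]
 [ 0.1  0.3]
 [-0.1 -0.4]
 [-0.  -0.8]
 [ 0.4 -0.9]]
lip [[ 26.2355 -21.1203]
 [ 26.2266  19.9682]
 [ 26.2831  79.97  ]]
liptop front/back [[ 26.3057 -26.325 ]
 [ 26.2938  26.8507]
 [ 46.1472 -27.3509]
 [ 46.1297  26.8652]]
base [[ -61.3682 -122.3484]
 [ -61.3023  122.5152]] [[ 0.5577 -0.0859  0.012 ]
 [ 0.5142  0.155   0.012 ]]
walltops [[-42.7762 -24.6208]
 [-42.769   25.9757]]
cart [ 0.4572 -0.2514 -0.3102] [[-0.6  3.2]
 [-0.6 -5.2]
 [-1.   2.1]
 [ 0.8 -0.2]
 [ 0.1  0.3]
 [ 1.3 -0.3]]
cart [ 0.4567 -0.2528 -0.2721] [[-0.7  0.9]
 [-0.4 -1. ]
 [ 0.7  0.1]
 [ 0.4  0. ]]
```

Lane b's centre comes out at (0.596, 0.045) with yaw 0.179, and the residuals are under 1 mm, so the sizes match. That gives lane a ≈ (0.582, 0.124) and lane c ≈ (0.6105, -0.033). I'll probe with closed fingers in the saddle, starting with lane b.

>>> send_rows([
  [[1, 0.03, -0.008, -0.03, 0], [1, 0.056, -0.016, -0.08, 0], [1, 0.056, -0.016, -0.12, 0], [1, 0.056, -0.016, -0.13, 0], [1, 0.056, -0.016, -0.133, 0], [1, 0.056, -0.016, -0.133, 0], [1, 0.056, -0.016, -0.133, 0]],
], grip_force=30)

```text
t: 2.7
tcp_pos: [0.5903, 0.0429, 0.09]
tool_rot: [0.543, -0.453, -0.541, -0.454]
force: [-0.6, 0.2, -0.3]
finger_gap: 0.001
```

>>> send_rows([
  [[1, -0.002, 0, -0.005, 0], [1, -0.002, 0, -0.008, 0], [1, -0.002, 0, -0.01, 0], [1, -0.002, 0, -0.01, 0]],
])

```text
t: 3.2
tcp_pos: [0.5871, 0.0428, 0.0791]
tool_rot: [-0.542, 0.454, 0.542, 0.454]
force: [-2.3, -0.3, 7.8]
finger_gap: 0.001
```

>>> send_rows([
  [[1, 0, 0, -0.0015, 0], [1, 0, 0, -0.003, 0], [1, 0, 0, -0.003, 0]],
])

```text
t: 3.58
tcp_pos: [0.5871, 0.0428, 0.0789]
tool_rot: [0.543, -0.454, -0.542, -0.454]
force: [-5.9, 0.0, 24.0]
finger_gap: 0.003
```

Lane b stopped solid at 0.079 with 24 N, so it's full. Lane a is next.

>>> send_rows([
  [[1, 0, 0, 0.03, 0], [1, -0.002, 0.02, 0.035, 0], [1, -0.012, 0.07, 0.035, 0], [1, -0.0135, 0.079, 0.03, 0], [1, -0.0135, 0.079, 0.012, 0], [1, -0.0135, 0.079, 0.008, 0], [1, -0.0135, 0.079, 0.004, 0], [1, -0.0135, 0.079, 0.003, 0]],
])

```text
t: 4.58
tcp_pos: [0.5725, 0.1214, 0.079]
tool_rot: [-0.541, 0.455, 0.543, 0.454]
force: [-5.6, 2.1, 14.0]
finger_gap: -0.002
```

>>> send_rows([
  [[1, 0, 0, -0.0015, 0], [1, 0, 0, -0.003, 0], [1, 0, 0, -0.003, 0]],
])

```text
t: 4.95
tcp_pos: [0.5726, 0.1213, 0.0789]
tool_rot: [-0.541, 0.455, 0.543, 0.454]
force: [-8.5, 0.9, 26.7]
finger_gap: -0.002
```

Lane a is also solid at 0.079. Lane c should have the room, and I'll confirm it the same way.

>>> send_rows([
  [[1, 0, 0, 0.03, 0], [1, 0.005, -0.03, 0.035, 0], [1, 0.015, -0.085, 0.035, 0], [1, 0.0275, -0.145, 0.035, 0], [1, 0.0285, -0.158, 0.025, 0], [1, 0.0285, -0.158, 0.01, 0], [1, 0.0285, -0.158, 0.004, 0], [1, 0.0285, -0.158, 0.003, 0]],
])

```text
t: 5.95
tcp_pos: [0.6015, -0.0352, 0.078]
tool_rot: [-0.542, 0.454, 0.543, 0.453]
force: [-2.4, -2.8, 5.6]
finger_gap: -0.002
```

>>> send_rows([
  [[1, 0, 0, -0.0015, 0], [1, 0, 0, -0.003, 0], [1, 0, 0, -0.003, 0]],
])

```text
t: 6.32
tcp_pos: [0.6016, -0.0351, 0.0759]
tool_rot: [-0.543, 0.454, 0.543, 0.452]
force: [-3.6, -2.6, 6.0]
finger_gap: 0.002
```

Lane c sinks freely (0.076 at 6 N), so it is the one with room. I'll move over the cartridge with the gripper open and take a closer look.

>>> send_rows([
  [[0, 0, 0, 0.04, 0], [0, -0.02, -0.02, 0.08, -0.06], [0, -0.06, -0.06, 0.085, -0.16], [0, -0.1, -0.1, 0.085, -0.26], [0, -0.14, -0.15, 0.085, -0.36], [0, -0.17, -0.19, 0.085, -0.46], [0, -0.183, -0.206, 0.085, -0.48], [0, -0.183, -0.206, 0.085, -0.48]],
])

```text
t: 7.32
tcp_pos: [0.419, -0.2417, 0.1602]
tool_rot: [-0.418, 0.57, 0.419, 0.57]
force: [-0.1, 0.1, 0.4]
finger_gap: 1.0
```

>>> send_rows([
  [[0, 0, 0, 0, 0], [0, 0, 0, 0, 0]],
])

```text
t: 7.58
tcp_pos: [0.42, -0.2408, 0.1602]
tool_rot: [-0.419, 0.569, 0.42, 0.569]
force: [-0.3, 0.8, -0.0]
finger_gap: 1.0
```

```bash
python3 - <<'E'
from h import *
snapw('pics/w2.png')
im=cv2.imread('pics/w2.png')
crop(im,240,150,160,130,5,'pics/w2c.png')
E
```

```text
7.575 [ 0.42004334 -0.24081876  0.16023767] [-0.41944135  0.56909795  0.41964968  0.56928957] [-0.30938569  0.8414416  -0.00206626] 0.9998503470078056
```

View pics/w2.png

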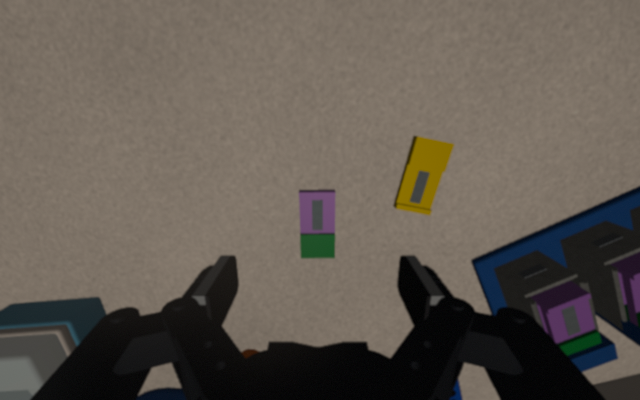

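View pics/w2c.png

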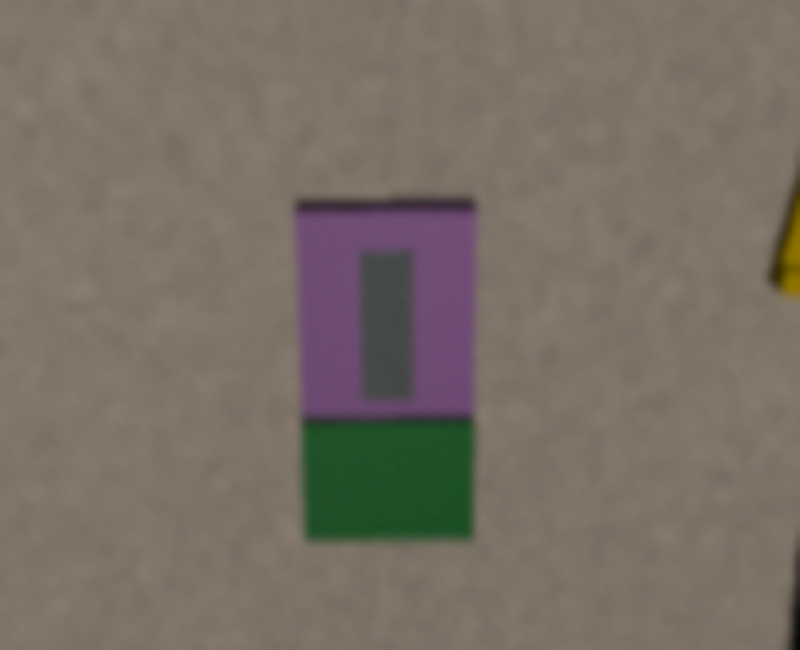

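The cartridge (violet with a green end at (317,223)) lies square to the jaws and centred between the fingers.

```bash
python3 - <<'E'
from h import *
from scipy.optimize import least_squares
np.set_printoptions(precision=4,suppress=True)
s=dict(np.load('pics/w2.npz'))
g=(np.array([(298,208),(475,206),(304,420),(473,418),(306,540),(472,538)])+.5)/5-.5+[240,150]
Q=px('wrist',g,.012,s); Lc=np.array([(-40,-20),(-40,20),(10,-20),(10,20),(40,-20),(40,20)])/1e3
def tf(p,L): c,n=np.cos(p[2]),np.sin(p[2]); return L@np.array([[c,n],[-n,c]])+p[:2]
r=least_squares(lambda p:(tf(p,Lc)-Q[:,:2]).ravel(),[.456,-.254,-.31]);print('cart',r.x,(r.fun.reshape(-1,2)*1e3).round(1))
M=R.from_quat(s['tool_rot']).as_matrix(); y=np.arctan2(M[1,2],M[0,2])-np.pi/2; print('toolyaw',y,'turn',r.x[2]-y,'shift',r.x[:2]-s['tcp_pos'][:2])
E
```

```text
cart [ 0.4564 -0.2526 -0.2915] [[-0.1 -0.8]
 [ 0.4  0.6]
 [-0.1 -0.8]
 [ 0.5  0.5]
 [-0.6 -0.2]
 [-0.1  0.6]]
toolyaw -0.3004250295283031 turn 0.00896512155345186 shift [ 0.0364 -0.0117]
```

>>> send_rows([
  [[0.4, 0.0364, -0.0117, -0.02, 0.009], [0.4, 0.0364, -0.0117, -0.06, 0.009], [0.4, 0.0364, -0.0117, -0.1, 0.009], [0.4, 0.0364, -0.0117, -0.125, 0.009], [0.4, 0.0364, -0.0117, -0.135, 0.009], [0.4, 0.0364, -0.0117, -0.137, 0.009], [0.4, 0.0364, -0.0117, -0.137, 0.009]],
])

```text
t: 8.5
tcp_pos: [0.4564, -0.2541, 0.0241]
tool_rot: [-0.422, 0.568, 0.421, 0.568]
force: [-0.4, 0.3, 1.1]
finger_gap: 0.602
```

```bash
python3 - <<'E'
from h import *
snapw('pics/w3.png')
E
```

```text
8.5 [ 0.45636353 -0.25414284  0.02406602] [-0.42208586  0.5676035   0.4209656   0.56785365] [-0.35014003  0.25633037  1.11435771] 0.6018077365105242
```

View pics/w3.png

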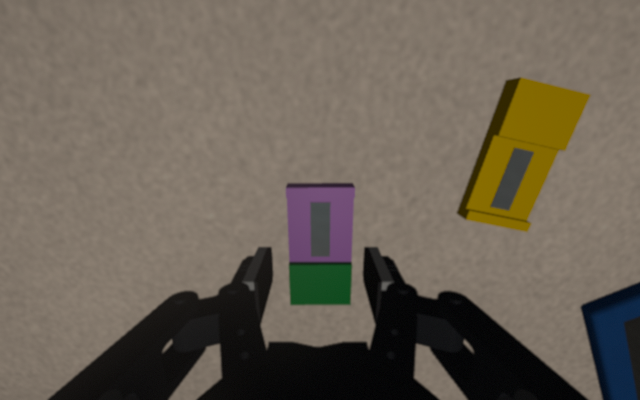

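The fingers straddle the cartridge evenly, with tips at (262,250) and (373,250). I'll lower until they lightly touch the bench.

>>> send_rows([
  [[0.4, 0, 0.001, -0.012, 0], [0.4, 0, 0.001, -0.018, 0], [0.4, 0, 0.001, -0.021, 0], [0.4, 0, 0.001, -0.022, 0], [0.4, 0, 0.001, -0.022, 0]],
])

```text
t: 9.18
tcp_pos: [0.4557, -0.2529, 0.0013]
tool_rot: [-0.421, 0.568, 0.421, 0.568]
force: [0.1, 0.3, 0.7]
finger_gap: 0.597
```

>>> send_rows([
  [[0.4, 0, 0, -0.001, 0], [0.4, 0, 0, -0.002, 0], [0.4, 0, 0, -0.003, 0], [0.4, 0, 0, -0.003, 0]],
])

```text
t: 9.68
tcp_pos: [0.4557, -0.2528, -0.0017]
tool_rot: [-0.421, 0.568, 0.421, 0.568]
force: [0.5, -0.1, 0.2]
finger_gap: 0.597
```

>>> send_rows([
  [[0.4, 0, 0, -0.001, 0], [0.4, 0, 0, -0.002, 0], [0.4, 0, 0, -0.003, 0], [0.4, 0, 0, -0.003, 0]],
])

```text
t: 10.18
tcp_pos: [0.4558, -0.2529, -0.0032]
tool_rot: [-0.422, 0.568, 0.421, 0.568]
force: [-1.1, 1.1, 12.5]
finger_gap: 0.601
```

Bench contact came at TCP -3 mm. I'll raise slightly and close.

>>> send_rows([
  [[0.4, 0, 0, 0.004, 0], [0.4, 0, 0, 0.004, 0], [0.6, 0, 0, 0.004, 0], [0.6, 0, 0, 0.004, 0], [0.6, 0, 0, 0.004, 0], [0.6, 0, 0, 0.004, 0]],
], grip_force=30)

```text
t: 10.92
tcp_pos: [0.4558, -0.2529, -0.0006]
tool_rot: [-0.421, 0.568, 0.421, 0.568]
force: [-0.0, -0.5, 2.1]
finger_gap: 0.456
```

>>> send_rows([
  [[0.6, 0, 0, 0.01, 0], [0.6, 0, 0, 0.04, 0], [0.6, 0, 0, 0.09, 0], [0.6, 0, 0, 0.13, 0], [0.6, 0, 0, 0.15, 0], [0.6, 0, 0, 0.15, 0]],
])

```text
t: 11.68
tcp_pos: [0.4565, -0.2534, 0.151]
tool_rot: [-0.423, 0.567, 0.42, 0.568]
force: [-0.9, -0.1, -0.6]
finger_gap: 0.456
```

```bash
python3 - <<'E'
from h import *
snapw('pics/w4.png')
im=cv2.imread('pics/w4.png')
crop(im,240,160,160,160,3.7,'pics/w4c.png')
E
```

```text
11.675 [ 0.45652391 -0.25343615  0.15103704] [-0.42288721  0.567466    0.42004979  0.56807299] [-0.91674101 -0.09397233 -0.59043926] 0.45641821848430253
```

View pics/w4c.png

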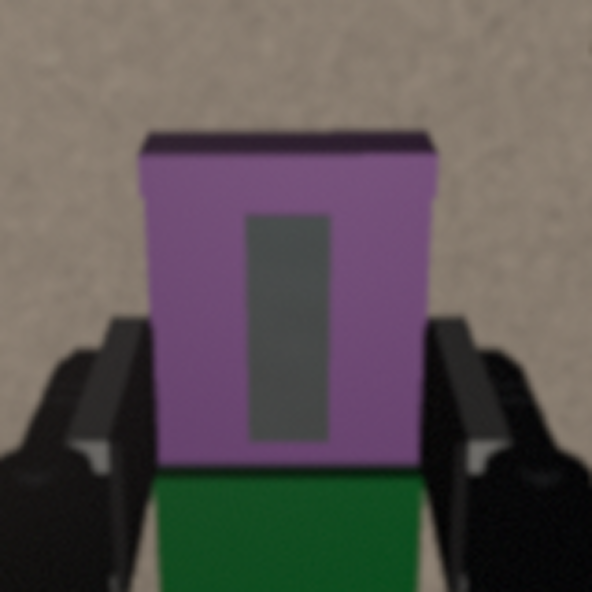

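```bash
python3 - <<'E'
from h import *
from scipy.optimize import least_squares
np.set_printoptions(precision=4,suppress=True)
s=dict(np.load('pics/w4.npz'))
g=(np.array([(141,155),(437,155),(158,472),(420,472)])+.5)/3.7-.5+[240,160]
Q=px('wrist',g,s['tcp_pos'][2]+.0126,s); Lc=np.array([(-40,-20),(-40,20),(10,-20),(10,20)])/1e3
def tf(p,L): c,n=np.cos(p[2]),np.sin(p[2]); return L@np.array([[c,n],[-n,c]])+p[:2]
r=least_squares(lambda p:(tf(p,Lc)-Q[:,:2]).ravel(),[.456,-.254,-.31]);print('cart',r.x,(r.fun.reshape(-1,2)*1e3).round(1))
M=R.from_quat(s['tool_rot']).as_matrix(); y=np.arctan2(M[1,2],M[0,2])-np.pi/2
d=r.x[:2]-s['tcp_pos'][:2]; c,n=np.cos(y),np.sin(y)
off=np.array([c*d[0]+n*d[1],-n*d[0]+c*d[1]]);print('tool yaw',y,'cart in tool (fwd,left)',off)
# placing target: cart centre at lane_c x=-22
b=np.array([.5963,.0454]);a=.179;ex=np.array([np.cos(a),np.sin(a)]);ey=np.array([-ex[1],ex[0]])
tgt=b-.08*ey-.022*ex-off[0]*ex-off[1]*ey
print('lane_c',b-.08*ey,'tgt tcp',tgt,'shift',tgt-s['tcp_pos'][:2],'turn',a-y)
E
```

```text
cart [ 0.4576 -0.2537 -0.2925] [[-0.6 -0.1]
 [-0.4  0.4]
 [ 0.3 -0.7]
 [ 0.7  0.5]]
tool yaw -0.29365977833427825 cart in tool (fwd,left) [0.0011 0.0001]
lane_c [ 0.6105 -0.0333] tgt tcp [ 0.5878 -0.0375] shift [0.1313 0.2159] turn 0.47265977833427825
```

>>> send_rows([
  [[0.6, 0.01, 0.02, 0, 0.04], [0.6, 0.035, 0.06, 0, 0.12], [0.6, 0.06, 0.1, 0, 0.22], [0.6, 0.085, 0.14, 0, 0.32], [0.6, 0.11, 0.18, 0, 0.41], [0.6, 0.125, 0.207, 0, 0.46], [0.6, 0.1313, 0.2159, -0.02, 0.473], [0.6, 0.1313, 0.2159, -0.045, 0.473]],
])

```text
t: 12.72
tcp_pos: [0.5864, -0.0365, 0.1019]
tool_rot: [-0.542, 0.453, 0.543, 0.453]
force: [-1.1, -0.2, -0.5]
finger_gap: 0.457
```

>>> send_rows([
  [[0.6, 0, 0, -0.01, 0], [0.6, 0, 0, -0.01, 0], [0.6, 0, 0, -0.01, 0]],
])

```text
t: 13.1
tcp_pos: [0.5873, -0.0376, 0.0945]
tool_rot: [0.543, -0.453, -0.542, -0.454]
force: [0.8, 0.5, -0.5]
finger_gap: 0.456
```

```bash
python3 - <<'E'
from h import *
snapw('pics/w5.png')
im=cv2.imread('pics/w5.png')
crop(im,220,170,200,150,4,'pics/w5c.png')
E
```

```text
13.1 [ 0.58726725 -0.03764777  0.0945133 ] [ 0.54272094 -0.45344373 -0.5423123  -0.45358587] [ 0.80625099  0.49752197 -0.4876303 ] 0.4560764722633856
```

View pics/w5c.png

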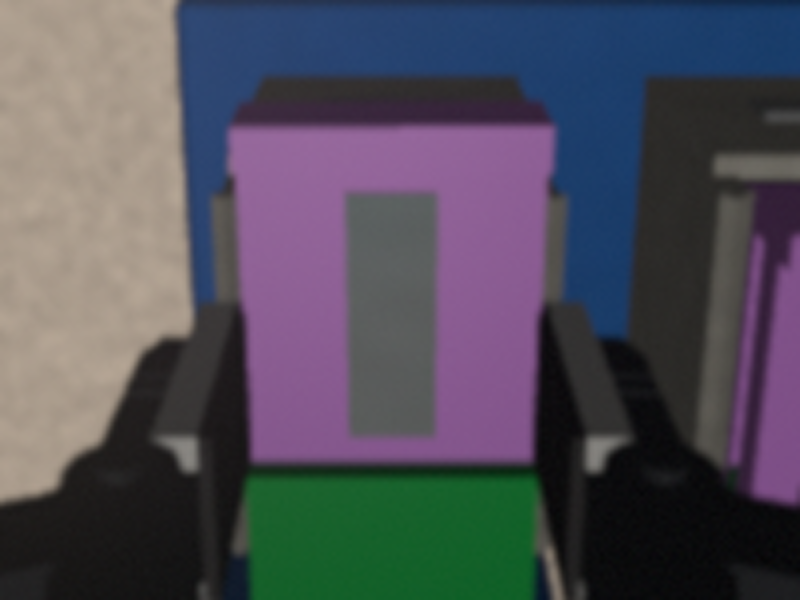

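The cartridge is centred over lane c, with a wall showing equally on each side (columns 213–235 and 550–567). I'll lay it down.

>>> send_rows([
  [[0.6, 0.0005, 0, -0.005, 0], [0.6, 0.0005, 0, -0.008, 0], [0.6, 0.0005, 0, -0.01, 0], [0.6, 0.0005, 0, -0.011, 0], [0.6, 0.0005, 0, -0.011, 0]],
])

```text
t: 13.78
tcp_pos: [0.5875, -0.0369, 0.0838]
tool_rot: [0.543, -0.453, -0.543, -0.453]
force: [-2.0, 0.1, 5.2]
finger_gap: 0.46
```

>>> send_rows([
  [[0.5, 0, 0, 0, 0], [0.4, 0, 0, 0, 0], [0.35, 0, 0, 0, 0], [0.35, 0, 0, 0.01, 0], [0.35, 0, 0, 0.03, 0], [0.35, 0, 0, 0.05, 0], [0.35, 0, 0, 0.055, 0], [0.35, 0, 0, 0.055, 0]],
])

```text
t: 14.78
tcp_pos: [0.5877, -0.037, 0.1387]
tool_rot: [0.543, -0.453, -0.542, -0.453]
force: [-0.6, 0.1, -0.3]
finger_gap: 0.646
```

```bash
python3 - <<'E'
from h import *
snapw('pics/w6.png')
im=cv2.imread('pics/w6.png')
crop(im,220,170,200,150,4,'pics/w6c.png')
E
```

```text
14.775 [ 0.58768639 -0.03700701  0.13871762] [ 0.54302125 -0.45312439 -0.5424479  -0.45338338] [-0.60435354  0.10147865 -0.26010666] 0.6459367765852692
```

View pics/w6c.png

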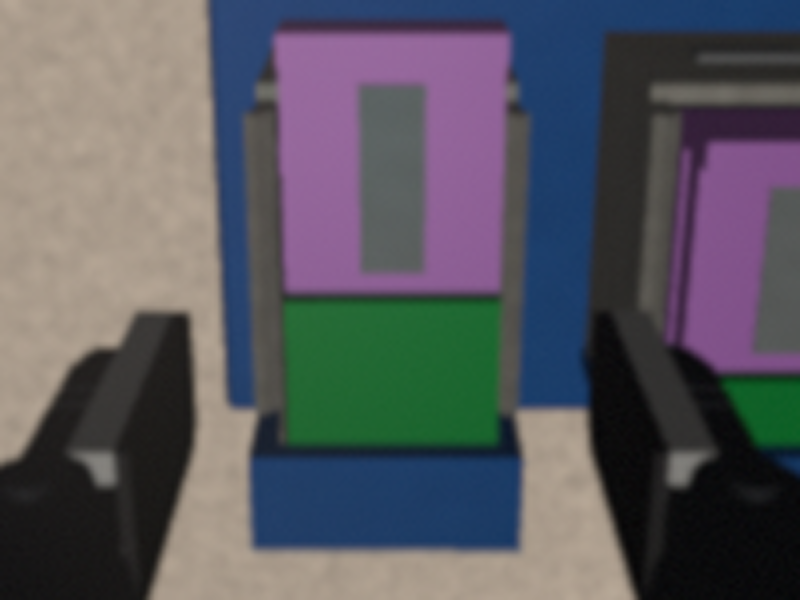

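It lies straight in lane c and stops short of the lip. I'll measure its pose.

```bash
python3 - <<'E'
from h import *
from scipy.optimize import least_squares
np.set_printoptions(precision=4,suppress=True)
s=dict(np.load('pics/w6.npz'))
g=(np.array([(276,32),(510,32),(286,295),(500,295),(285,445),(499,445)])+.5)/4-.5+[220,170]
Q=px('wrist',g,.097,s); Lc=np.array([(-40,-20),(-40,20),(10,-20),(10,20),(40,-20),(40,20)])/1e3
def tf(p,L): c,n=np.cos(p[2]),np.sin(p[2]); return L@np.array([[c,n],[-n,c]])+p[:2]
r=least_squares(lambda p:(tf(p,Lc)-Q[:,:2]).ravel(),[.456,-.254,.17]);print('cart',r.x,(r.fun.reshape(-1,2)*1e3).round(1))
b=np.array([.5963,.0454]);a=.179;ex=np.array([np.cos(a),np.sin(a)]);ey=np.array([-ex[1],ex[0]])
lc=b-.08*ey; d=r.x[:2]-lc; print('in lane',d@ex,d@ey,r.x[2]-a)
h=(np.array([(252,456),(520,456)])+.5)/4-.5+[220,170]; H=px('wrist',h,.091,s)[:,:2]-lc; print('lip top front',H@ex,H@ey)
# finger centre at cart x=-5
t=r.x[:2]-.005*ex; print('shift to press',t-s['tcp_pos'][:2]); print('lane unit',ex)
E
```

```text
cart [ 0.5885 -0.0364  0.1786] [[-0.1 -0.1]
 [-0.1  0.1]
 [ 0.9 -0.3]
 [ 0.8  0.5]
 [-0.9  0.5]
 [-0.6 -0.6]]
in lane -0.022213335351272928 0.0008466560308092646 -0.0004433351947588371
lip top front [0.025  0.0249] [-0.0271  0.0262]
shift to press [-0.0041 -0.0003]
lane unit [0.984 0.178]
```

>>> send_rows([
  [[1, -0.0041, -0.0003, 0, 0], [1, -0.0041, -0.0003, 0, 0], [1, -0.0041, -0.0003, 0, 0], [1, -0.0041, -0.0003, -0.02, 0], [1, -0.0041, -0.0003, -0.035, 0], [1, -0.0041, -0.0003, -0.041, 0], [1, -0.0041, -0.0003, -0.041, 0]],
])

```text
t: 15.7
tcp_pos: [0.5832, -0.0372, 0.0967]
tool_rot: [-0.542, 0.453, 0.543, 0.453]
force: [-0.2, -0.5, -0.5]
finger_gap: -0.0
```

>>> send_rows([
  [[1, 0, 0, -0.003, 0], [1, 0, 0, -0.006, 0], [1, 0, 0, -0.008, 0], [1, 0, 0, -0.008, 0]],
])

```text
t: 16.2
tcp_pos: [0.5839, -0.0374, 0.09]
tool_rot: [0.543, -0.453, -0.542, -0.453]
force: [-0.8, 0.7, 5.1]
finger_gap: 0.004
```

>>> send_rows([
  [[1, 0, 0, -0.003, 0], [1, 0, 0, -0.006, 0], [1, 0, 0, -0.009, 0], [1, 0, 0, -0.011, 0], [1, 0, 0, -0.013, 0], [1, 0, 0, -0.013, 0]],
])

```text
t: 16.95
tcp_pos: [0.584, -0.0374, 0.0773]
tool_rot: [0.543, -0.453, -0.542, -0.453]
force: [-1.3, 0.6, 7.9]
finger_gap: 0.0
```

```bash
python3 - <<'E'
from h import *
snapw('pics/w7.png')
im=cv2.imread('pics/w7.png')
crop(im,220,170,200,150,4,'pics/w7c.png')
E
```

```text
16.95 [ 0.58399293 -0.0374056   0.07726708] [ 0.54324798 -0.45301266 -0.54226777 -0.45343889] [-1.34347312  0.62177992  7.94338658] 0.00018367520955906534
```

View pics/w7c.png

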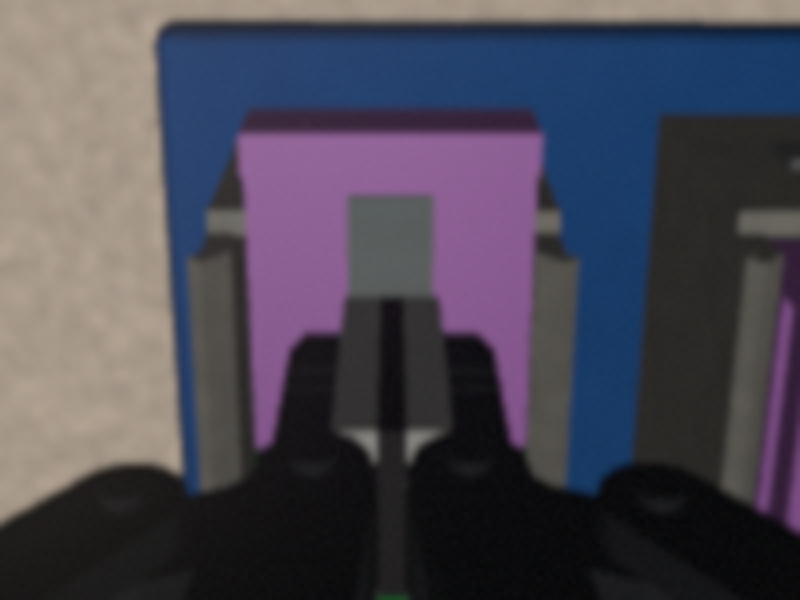

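The stack went down 15.7 mm at 8 N and the cartridge is straight. I'll slide it forward in stages.

>>> send_rows([
  [[1, 0.002, 0.0004, 0, 0], [1, 0.005, 0.0009, 0, 0], [1, 0.008, 0.0014, 0, 0], [1, 0.011, 0.002, 0, 0], [1, 0.0138, 0.0025, 0, 0], [1, 0.0138, 0.0025, 0, 0]],
])

```text
t: 17.75
tcp_pos: [0.5962, -0.0348, 0.077]
tool_rot: [-0.542, 0.454, 0.543, 0.453]
force: [-4.0, -0.7, 7.1]
finger_gap: -0.002
```

```bash
python3 - <<'E'
from h import *
snapw('pics/w8.png')
im=cv2.imread('pics/w8.png')
crop(im,220,170,200,150,4,'pics/w8c.png')
E
```

```text
17.75 [ 0.59619665 -0.03477657  0.07696489] [-0.54221678  0.45368818  0.54340597  0.45263446] [-3.96567963 -0.67860277  7.05833969] -0.0019330482706059705
```

View pics/w8c.png

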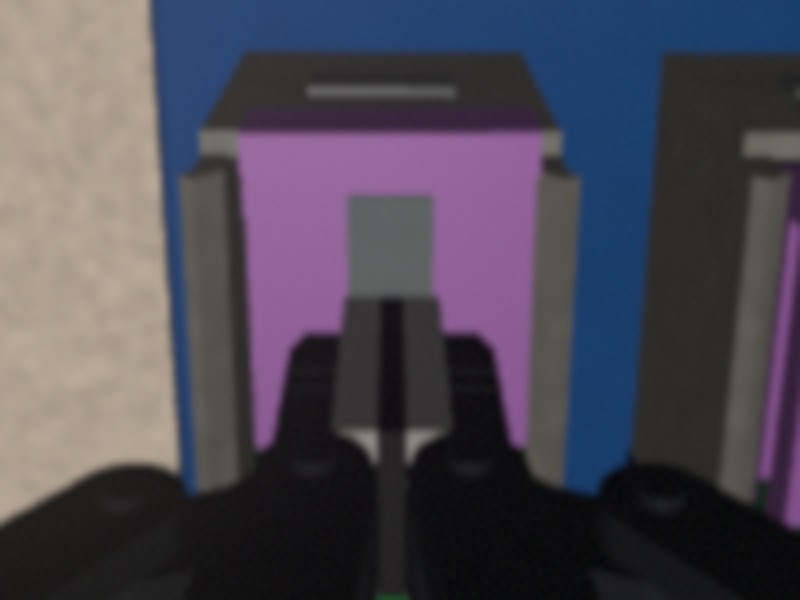

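Friction is carrying it along without slip. I'll continue to the back stop.

>>> send_rows([
  [[1, 0.002, 0.0003, 0, 0], [1, 0.005, 0.0007, 0, 0], [1, 0.008, 0.0012, 0, 0], [1, 0.0105, 0.0016, 0, 0], [1, 0.0105, 0.0016, 0, 0]],
])

```text
t: 18.42
tcp_pos: [0.6067, -0.0332, 0.077]
tool_rot: [-0.542, 0.454, 0.543, 0.453]
force: [-2.8, -0.8, 7.1]
finger_gap: 0.001
```

>>> send_rows([
  [[1, 0.001, 0.0002, 0, 0], [1, 0.002, 0.0004, 0, 0], [1, 0.003, 0.0005, 0, 0], [1, 0.003, 0.0005, 0, 0]],
])

```text
t: 18.92
tcp_pos: [0.6084, -0.0328, 0.0768]
tool_rot: [-0.542, 0.454, 0.544, 0.452]
force: [-5.2, -1.4, 8.5]
finger_gap: -0.002
```

```bash
python3 - <<'E'
from h import *
snapw('pics/w9.png')
im=cv2.imread('pics/w9.png')
crop(im,220,170,200,150,4,'pics/w9c.png')
E
```

```text
18.925 [ 0.60838761 -0.03279564  0.07682544] [-0.54153853  0.45426403  0.54424468  0.45186054] [-5.15142273 -1.44908857  8.52245841] -0.002325168304163391
```

View pics/w9c.png

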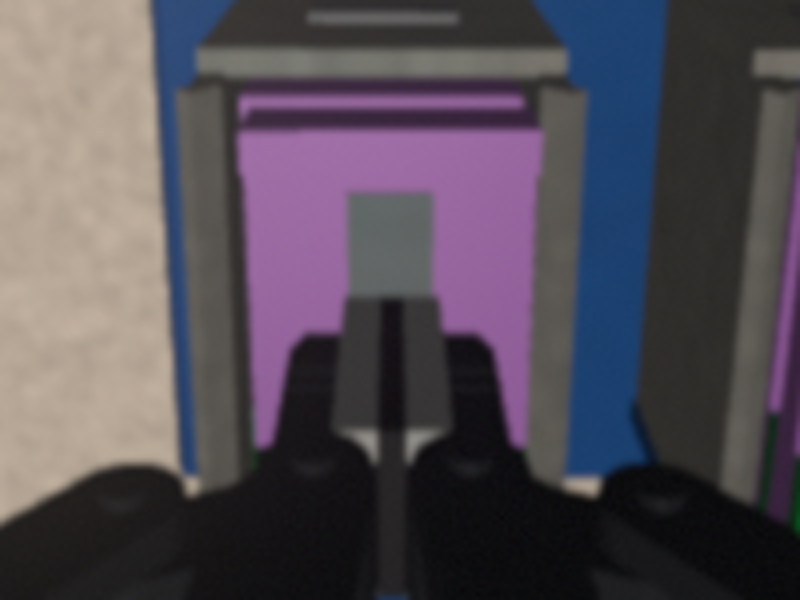

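>>> send_rows([
  [[1, 0.001, 0.0002, 0, 0], [1, 0.002, 0.0004, 0, 0], [1, 0.003, 0.0005, 0, 0], [1, 0.003, 0.0005, 0, 0]],
])

```text
t: 19.48
tcp_pos: [0.6113, -0.0322, 0.0768]
tool_rot: [-0.541, 0.454, 0.544, 0.452]
force: [-5.9, -0.8, 9.2]
finger_gap: 0.001
```

>>> send_rows([
  [[1, 0.001, 0.0002, 0, 0], [1, 0.002, 0.0004, 0, 0], [1, 0.002, 0.0004, 0, 0]],
])

```text
t: 19.85
tcp_pos: [0.6126, -0.0319, 0.0767]
tool_rot: [-0.541, 0.455, 0.545, 0.451]
force: [-6.7, -1.5, 8.5]
finger_gap: -0.003
```

```bash
python3 - <<'E'
from h import *
snapw('pics/w10.png')
im=cv2.imread('pics/w10.png')
crop(im,220,170,200,150,4,'pics/w10c.png')
E
```

```text
19.85 [ 0.61255278 -0.03189668  0.07674775] [-0.54108862  0.45460849  0.54480473  0.45137792] [-6.74236536 -1.54172885  8.4593509 ] -0.002613907056166712
```

View pics/w10c.png

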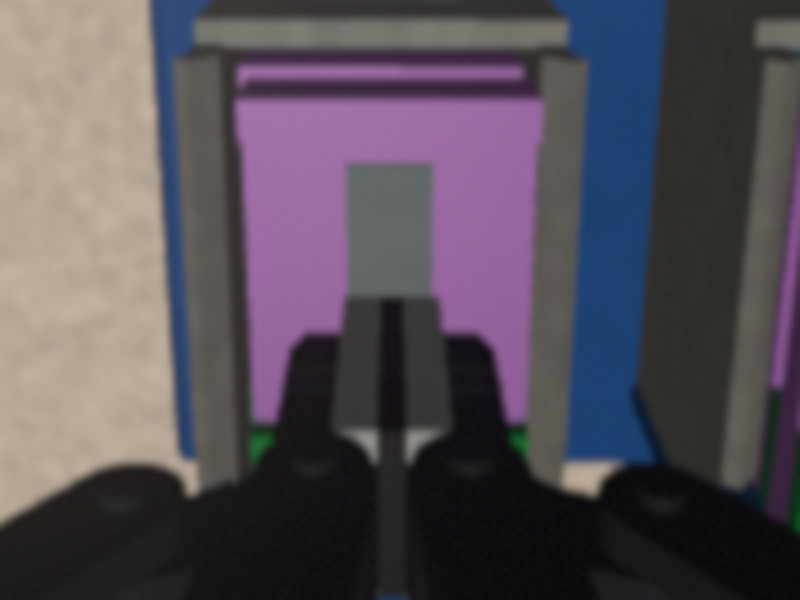

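The cartridge stayed still in the last 4 mm while the finger slid in the saddle, so it's at the stop. I'll make one more small push onto the step of the green block to check.

>>> send_rows([
  [[1, 0.001, 0.0002, 0, 0], [1, 0.002, 0.0004, 0, 0], [1, 0.002, 0.0004, 0, 0]],
])

```text
t: 20.27
tcp_pos: [0.6127, -0.0318, 0.0764]
tool_rot: [-0.54, 0.456, 0.546, 0.45]
force: [-10.0, -3.9, 10.8]
finger_gap: 0.002
```

It's solid at 10 N. I'll ease the push a little and lift straight up so the spring brings it to the lip.

>>> send_rows([
  [[1, -0.002, -0.0004, 0, 0], [1, -0.002, -0.0004, 0.004, 0], [1, -0.002, -0.0004, 0.008, 0], [1, -0.002, -0.0004, 0.012, 0], [1, -0.003, -0.0005, 0.016, 0], [1, -0.003, -0.0005, 0.02, 0], [1, -0.004, -0.0006, 0.03, 0], [1, -0.004, -0.0006, 0.05, 0]],
])

```text
t: 21.28
tcp_pos: [0.6131, -0.0318, 0.1263]
tool_rot: [-0.542, 0.454, 0.543, 0.453]
force: [-0.3, 0.1, 0.4]
finger_gap: -0.003
```

>>> send_rows([
  [[1, -0.02, -0.003, 0.04, 0], [1, -0.05, -0.008, 0.06, 0], [1, -0.06, -0.01, 0.06, 0], [1, -0.06, -0.01, 0.06, 0], [1, -0.06, -0.01, 0.06, 0]],
])

```text
t: 21.9
tcp_pos: [0.5543, -0.0419, 0.1855]
tool_rot: [-0.543, 0.453, 0.543, 0.453]
force: [0.8, -0.2, -1.0]
finger_gap: -0.003
```

```bash
python3 - <<'E'
from h import *
snapw('pics/w11.png')
im=cv2.imread('pics/w11.png')
crop(im,200,150,240,150,3.3,'pics/w11c.png')
for n in('scene','top'): cv2.imwrite(f'pics/{n}11.png',manip.snapshot(n)[:,:,::-1])
crop(cv2.imread('pics/scene11.png'),270,150,120,110,6,'pics/scene11c.png')
E
```

```text
21.9 [ 0.55432839 -0.04194892  0.18548282] [-0.54255412  0.45327523  0.54289091  0.45326158] [ 0.80798128 -0.17405423 -0.97594181] -0.0025778320920360003
```

View pics/w11.png

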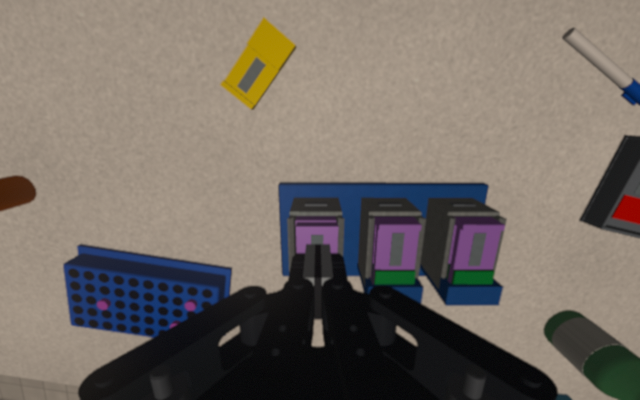

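View pics/w11c.png

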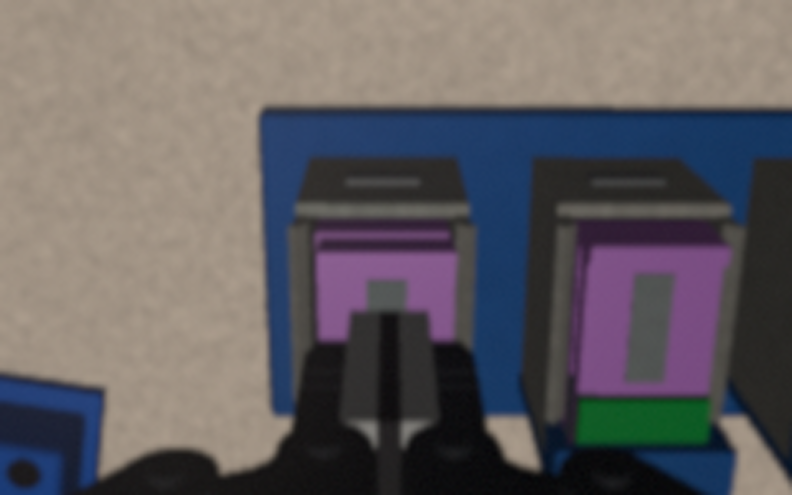

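View pics/scene11c.png

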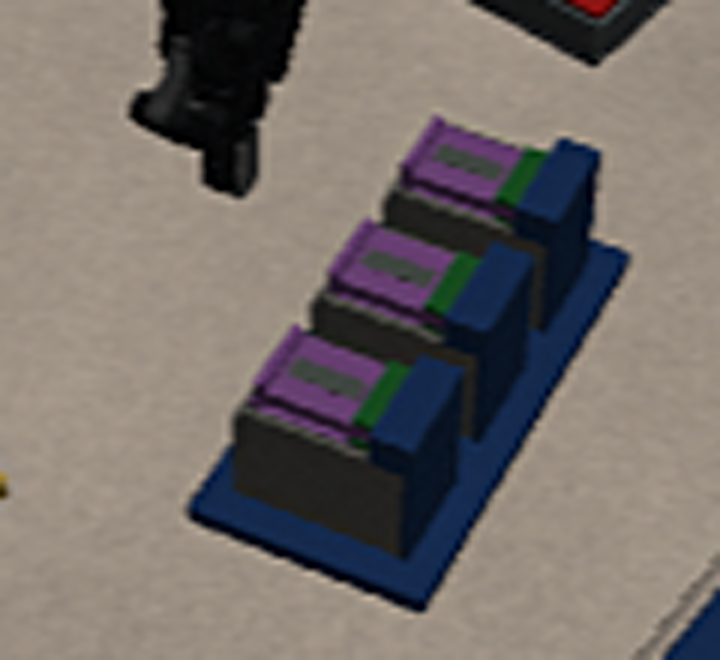

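View pics/top11.png

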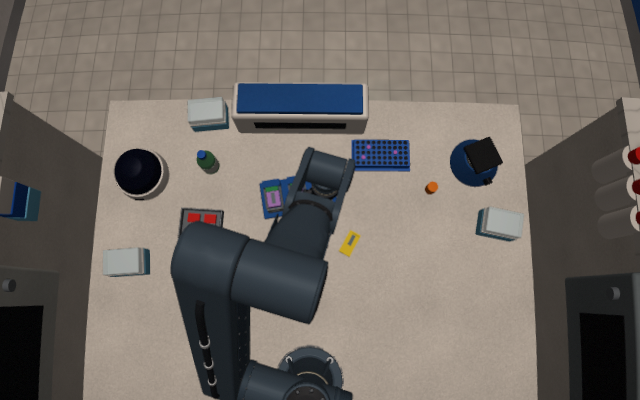

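The scene view shows the new cartridge level under lane c's lip, like the stacks beside it. I'll back off with the fingers open for an unobstructed measurement.

>>> send_rows([
  [[0.2, -0.03, 0, 0.01, 0], [0, -0.04, 0, 0.01, 0], [0, -0.04, 0, 0.01, 0], [0, -0.04, 0, 0.01, 0], [0, -0.04, 0, 0.01, 0]],
])

```text
t: 22.68
tcp_pos: [0.5146, -0.0421, 0.1962]
tool_rot: [0.543, -0.453, -0.543, -0.453]
force: [-0.4, -1.4, -0.6]
finger_gap: 0.997
```

```bash
python3 - <<'E'
from h import *
snapw('pics/w12.png')
im=cv2.imread('pics/w12.png')
crop(im,260,200,200,130,4,'pics/w12c.png')
E
```

```text
22.675 [ 0.51458227 -0.04213114  0.19617555] [ 0.54295525 -0.45314298 -0.54252972 -0.45334594] [-0.35661448 -1.41340377 -0.57284177] 0.9967009675338545
```

View pics/w12c.png

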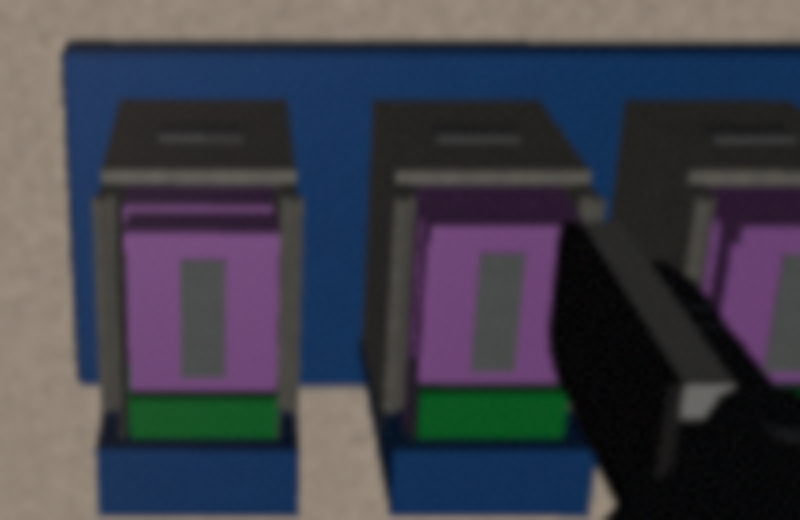

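Lane c's new cartridge is in the same position as its neighbours: level, green end under the lip, and 1.5–2 mm further forward than lane b's (step rows 392 and 387), as expected at the back stop. It sits up to about 2.5 mm to the side, within the wall play. The arm is clear, so I'm handing in.

```bash
python3 - <<'E'
from station import manip
print(manip.sign_off()); print(manip.sense()['t'])
E
```

```text
the job is handed in; nothing more can be done
None
the job is handed in; nothing more can be done
```

I loaded the violet cartridge into the right lane (c), green end first, and handed the job in at about 22.7 s. No verdict was reported.

- **Finding the lane:** I pressed lightly on each stack. Lanes a and b were solid after about 2 mm, peaking at 24–27 N. Lane c kept sinking at 6 N.
- **Loading:** I laid the cartridge on lane c's stack 22 mm short of the lane's centre and pressed it down about 16 mm at 8 N. I then slid it in until the green block's step met a firm stop at 10 N, and lifted off so the spring took it.
- **Last checks:** The cartridge looks level and sits under the lip like its neighbours. It is about 1.5–2 mm further forward than lane b's cartridge, and no more than 2.5 mm to one side. The arm is clear, and what could be seen of the other things on the bench had not moved; the arm hid the jar and part of the tray in the last top view.
- **Disagreement:** My lane frame was about 2 mm off along the lane: the lip measured at x = 25–26 mm instead of 24. For the final x position I relied on the solid contact with the back stop.

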